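# Turn the care-card leaf, fasten it and put the brush away

## Task

The hairbrush was left lying on the ring-bound card book: lift it off, lay it on its back on the bare ledge and let go of it. Turn the book's top leaf right over the rings, lowering it gently onto the left page, and give the fastener there its full quarter turn so that the leaf is drawn down tight. Then take up the brush again and lay it in the caddy's upper tier, bristles up, head inside and handle out through the notch; leave everything else where it stands.

Things in the scene. Friction and masses are not known exactly. Their poses are not given: they have to be found in the camera images.
- book: Ring-bound book of stiff cards open on a grey stand, fixed. Origin: on the ledge under the spine's middle; x along the spine, away from the robot, y to the left page, z up. Stand and packs 132 (x) by 246 (y) mm, tops 30 mm above the ledge. Its only movable leaf is the top one. A 30 by 14 mm sprung rubber pad stands 7 mm proud of the left pack at x -5, y 108 mm.
- rings (a point): Middle of the rings' centre line, about which the leaf turns: over the book's origin, 32 mm above the ledge, axes as the book's. Four steel rings, bar 3.6 mm thick, at x = -52, -26, 26, 52 mm arch over the spine, 27 mm to either side and up to 59 mm above the ledge.
- leaf (a joint): Top leaf, stiff cream card 120 mm (along the spine) by 108 mm, 3 mm thick, 80 g, from 17 to 125 mm off the rings' centre line. 0 = flat on the right page (book -y), its top 33.5 mm above the ledge; 1.571 = upright; 3.142 = flat on the left page. Let go, it falls to either side; on the left it then rests on the sprung pad at about 3.077, until the fastener draws it to about 3.135 (3 N).
- leaf_tab (a point): Grip point of the tab that sticks out of the leaf's outer edge: 30 mm wide along the spine, 4 mm thick, 125 to 157 mm off the rings' centre line. The point: book x = -40 mm, 145 mm off that line, mid-thickness; it moves with the leaf, axes as the book's when the leaf is at 0. The stand ends at 123 mm: beside and below the tab all is free down to the ledge, on both pages.
- cam (a joint): Quarter-turn fastener outside the left page. 0 = open: its aluminium wing (64 mm long, 10 thick, 22 high, 56 to 78 mm above the ledge) and the tongue under it lie along the spine, clear of the leaf. Grows clockwise seen from above, to the stop at 1.571 = locked, wing across the leaf's edge; meanwhile the tongue sinks 12 mm onto the leaf. Starts at 0 to 0.15, stiff (0.09 N m), stays as left.
- cam_grip (a point): Middle of the wing's length and height, on the fastener's vertical axis, 67 mm above the ledge, at book x = 30, y = 140 mm. Its x axis runs along the wing, to the tongue's tip.
- brush: Wooden hairbrush on its back, bristles up, about 0.1 kg. Head 100 by 56 mm, 12 thick (26 with bristles), handle 18 wide, 14 thick. Origin: underside of the head's centre; x away from the handle (handle at x -50 to -132 mm), z to the bristles. At first it lies across the book, head on the leaf 92 mm off the spine, handle between the two middle rings, where no finger fits beside it.
- caddy: Two-tier pink plastic caddy, fixed, left or right of the book. Origin: on the ledge under the upper tier's centre; x to its back wall. Lower tier 112 mm wide, 45 high, x from -151 to 71 mm. Upper tier: open box, inside 124 (x) by 84 mm, floor 95 mm above the ledge, walls 3 thick, 28 high; in its front (-x) wall, mid-width, a notch 42 mm wide, down to the floor, for the handle.
- upper_floor (a point): Centre of the upper tier's floor, top face, 95 mm above the ledge; axes as the caddy's.
- bottle: White conditioner bottle, closed, standing, diameter 62, height 160 mm; origin at the centre of its foot. On the side of the book without the caddy. Bystander.
- soap: Yellow soap bar 75 by 50 by 24 mm in the open front part of the caddy's lower tier; origin under its centre. Bystander.
- tin: Round aluminium tin, diameter 76, height 40 mm, beyond the book; origin under its centre. Bystander.
- mug: White mug, diameter 76, height 85 mm, handle to its +y, beyond the book; origin under its centre. Bystander.
- clip: Black hair clip, 75 mm long, 26 mm wide, 20 mm high, nearer the robot, left; origin under its centre. Bystander.
- jar: Small amber glass jar with metal lid, diameter 52, height 50 mm, nearer the robot, right; origin under its centre. Bystander.
- pumice: Grey pumice stone 85 by 50 by 30 mm, far right; origin under its centre. Bystander.
Mind the look-alikes: they are no part of the job. There is more than one size of the brush; the one meant has the size given above.

How it is judged (in metres and radians):
On the way, in this order (a step that is already met when the one before it is completed fails the run):
1. the brush lies on its back on the bare ledge, released (height (world z) of brush below 0.008 m and angle between brush's own z axis and vertical below 0.1 rad and contact force between the fingers and brush below 0.1 N and contact force between brush and book below 0.05 N and linear speed of brush below 0.02 m/s), for 0.2 s.
2. the leaf is turned over onto the left page and the fastener is not yet turned (value of joint leaf above 3.03 rad and value of joint cam below 0.5 rad), for 0.2 s.
3. the fastener is turned fully and the leaf drawn down (value of joint leaf above 3.11 rad and value of joint cam above 1.4 rad), for 0.2 s.
At the end, for the whole second after the job is handed in: Leaf on the left page, drawn down (above 3.11 rad); fastener above 1.4 rad; brush released and still on the upper tier's floor (within 6 mm), bristles up (tilt under 0.12 rad), head centre within 30 mm of the floor's centre, along the caddy's x within 0.3 rad, handle out of the notch (all of step 3 and horizontal distance between brush and upper_floor below 0.03 m and z of brush in the frame of upper_floor between -0.006 and 0.006 m and angle between brush's own z axis and vertical below 0.12 rad and angle between the x axis of brush and the x axis of caddy, either way round below 0.3 rad and linear speed of brush below 0.02 m/s and contact force between the fingers and brush below 0.1 N); the robot touches nothing.
It fails at once if the leaf is slapped down or whipped over (faster than 5 rad/s) (velocity of joint leaf above 5 rad/s or velocity of joint leaf below -5 rad/s).
It fails at once if the bottle, soap, tin, mug, clip, jar or pumice stone is shifted by more than 30 mm (distance of any of bottle, soap, tin, mug, clip, jar, pumice from where it was at the start of the episode above 0.03 m).
It also fails if it takes over 72 s, if anything falls off the work surface, if the arm or the gripper's body presses on something with over 40 N, if the wrist force passes 120 N, or if a joint passes its speed limit or range.

## Robot

A 6-joint arm with a two-finger parallel gripper is mounted at the origin on the work surface. World frame = base frame: x ahead of the robot, y to its left, z up, the work surface at z = 0. Lengths are in m, angles in degrees, forces in N, time in s.
With the tool pointing down it reaches from about 0.25 to 0.725 m from the base axis. Payload 9.7 kg.
Tool frame: the origin (TCP) lies midway between the tips of the shut fingers; the grasp point (between the pads) lies 19 mm behind it; z points along the fingers, y is the line along which they close (so a half turn about z gives the same grasp; the last joint's range is limited). The gripper opens to 85 mm and grips with 20 to 120 N. Pads are 22 mm wide; open, the fingers measure 114 mm over their backs; the gripper's body (76 mm by 85 mm) begins 54 mm behind the grasp point. The pads swing forward as they close: fully open they stand 13 mm farther back than shut.
Start: joints at [72.708, 4.979, 10.078, 95.1, 0, 90], TCP at [0.163, 0.525, 0.231] pointing down, gripper open.
Joint ranges: [-179.16, 179.16], [-48.56, 103.87], [-65.8, 70.77], [-126.05, 130.52], [-82.76, 87.17], [-180, 180]. Speed limits (degrees/s): [127.2, 127.2, 147.25, 180, 180, 180].

## Interface

Orientations are given as [roll, pitch, yaw] about the fixed x, y, z axes, in that order (R = Rz(yaw) Ry(pitch) Rx(roll)).
In Python, from workcell import bot gives the robot as it stands.
- The arm moves only by the shell command python3 -m crank 'ROWS' [FORCE]. ROWS is JSON, a list of rows, each an object with "gripper": the finger opening in mm, from 0 to 85.4; "travel": the shift along the tool's x, y, z in mm, a list of three; "twist": the turn, a rotation vector about the tool's x, y, z in rad, a list of three. In form: [{"gripper": gripper, "travel": [tx, ty, tz], "twist": [rx, ry, rz]}, ...]. A call has 1 to 12 rows; each row shifts and turns the commanded pose from where the row before left it, along the tool's axes as they then stand; what a row does not reach is not made up. A row lasts 1/8 s, in which the tool goes at most 62.5 mm and 10.7 degrees, less where a joint would pass 70% of its speed; a pose out of reach is approached as far as the arm can. A call is refused whole if a number of a shift passes 62.5 or a number of a turn 0.188, either way. A call with a gripper value outside its range is refused whole. The fingers move at their own pace and stop on an object; FORCE is the grip in N (left out, the last holds). Time passes only in rows, so rows that do not move let the fingers close. It gives the time, the measured TCP pose, the force, the opening and the grip force at its end, in the units of the state.
- bot.get_obs(): the state, without advancing time (a new reading comes with each control period).
- bot.camera(name): name is "scene" or "top"; returns the picture (420x560x3 uint8, red, green, blue); there is no depth.
- bot.calibration(name): a dict with "vfov" (degrees; the focal length in pixels is half the picture's height over the tangent of half this angle, whatever the lens; pixels are square), "cx", "cy" (the principal point, pixels), "camera_from_world" (4x4, takes a point from world to camera coordinates). Camera axes: x right, y down, z forward; pixel columns grow to the right and rows downward; lengths in m; the calibration is good to about 2 mm. A picture is of the moment at which its call begins. calibration takes no time and is no camera call.
- bot.job_done(): hands the job in; it is judged then, once.
The state is a dict: "time": time; "q": joint angles; "qd": joint speeds; "joint_efforts": joint torques, N m; "ee_pos": TCP position; "tcp_rot": TCP orientation; "wrist_force": force on the tool from outside, world axes, zero at the start; "torque": the same for the moment, N m; "opening": finger opening in m; "grasp_force": force on a finger pad.
Only numpy, scipy, OpenCV 4.12 (cv2) and the standard library are available. Lean on these libraries where they do the work, as an engineer would, in place of code of your own. Each camera call takes 0.05 s, during which the arm holds its last target. There are 200 camera calls.

## Working session

There is one attempt and no reset: what is moved stays moved. The work goes in short steps, Python scripts to look and compute and a shell command to move; the robot and the scene stay as the last step left them, time stands still between calls to the robot, and variables do not carry over. Pictures are saved under pics/ and viewed, at most 10 in all, crops included, and the job is handed in when it is done.

```bash
mkdir -p pics
python3 - <<'E'
from workcell import bot
import cv2
for n in ("scene","top"):
    im=bot.camera(n); cv2.imwrite(f"pics/{n}0.png",cv2.cvtColor(im,cv2.COLOR_RGB2BGR))
    c=bot.calibration(n); print(n,c["vfov"],c["cx"],c["cy"],c["camera_from_world"].__repr__())
o=bot.get_obs();print(o["ee_pos"],o["tcp_rot"],o["opening"],o["time"])
E
```

```text
scene 53.298526466111866 273.81197326998097 213.83812250199918 array([[-0.72928203,  0.68412512, -0.0109787 ,  0.46795624],
       [ 0.44582198,  0.46295498, -0.76610407, -0.13192349],
       [-0.51902839, -0.56360048, -0.64262277,  1.31362796],
       [ 0.        ,  0.        ,  0.        ,  1.        ]])
top 55.73774935258868 282.1780012612893 213.9676193297003 array([[-0.01710152, -0.99985251,  0.00158112, -0.08309922],
       [-0.98211922,  0.01650165, -0.18753542,  0.52445192],
       [ 0.18748167, -0.00475999, -0.98225657,  1.21078713],
       [ 0.        ,  0.        ,  0.        ,  1.        ]])
[0.16343604 0.52493999 0.23064075] [-1.79929218e+02  3.60925981e-04  1.62705930e+02] 0.08532267676242 0.1
```

View pics/scene0.png

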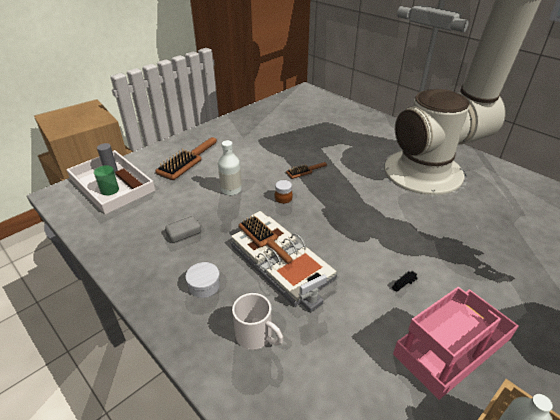

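View pics/top0.png

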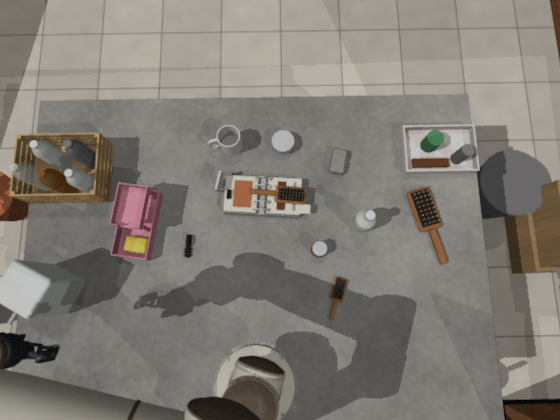

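The top view shows three brushes: one on the book at about (280,194), a big one at (427,215) and a small one at (338,295). The one on the book fits the description, because it lies across the leaf with its handle between the rings. The caddy is at (136,222), to the left of the book, and the bottle is on the right at (366,220). I'll enlarge the book area to confirm.

```bash
cat > h.py <<'E'
import numpy as np, cv2
from workcell import bot
def K(n):
    c=bot.calibration(n); f=210/np.tan(np.radians(c["vfov"])/2)
    return f,c["cx"],c["cy"],np.array(c["camera_from_world"])
def proj(n,p):
    f,cx,cy,T=K(n); q=T[:3,:3]@np.array(p)+T[:3,3]; return np.round([cx+f*q[0]/q[2],cy+f*q[1]/q[2]],1)
def back(n,u,v,z):
    f,cx,cy,T=K(n); R,t=T[:3,:3],T[:3,3]
    d=R.T@np.array([(u-cx)/f,(v-cy)/f,1]); o=-R.T@t
    return np.round(o+d*(z-o[2])/d[2],4)
def snap(n,name,box=None,s=1):
    im=cv2.cvtColor(bot.camera(n),cv2.COLOR_RGB2BGR)
    if box: x0,y0,x1,y1=box; im=im[y0:y1,x0:x1]
    cv2.imwrite(f"pics/{name}.png",cv2.resize(im,None,fx=s,fy=s,interpolation=cv2.INTER_CUBIC))
E
python3 - <<'E'
from h import *
print(proj("top",[0,0,0]),proj("scene",[0,0,0]),proj("top",[.163,.525,.231]),f"f {K('top')[0]}")
a=cv2.imread("pics/top0.png")[150:270,100:320]; b=cv2.imread("pics/scene0.png")[200:320,220:350]
a=cv2.resize(a,None,fx=3.6,fy=3.6,interpolation=cv2.INTER_CUBIC)
cv2.imwrite("pics/t1.png",a)
cv2.imwrite("pics/s1.png",cv2.resize(b,None,fx=4.9,fy=4.9,interpolation=cv2.INTER_CUBIC))
E
```

```text
[254.9 386. ] [422.9 171.8] [ 42.6 343.4] f 397.14253055702363
```

View pics/t1.png

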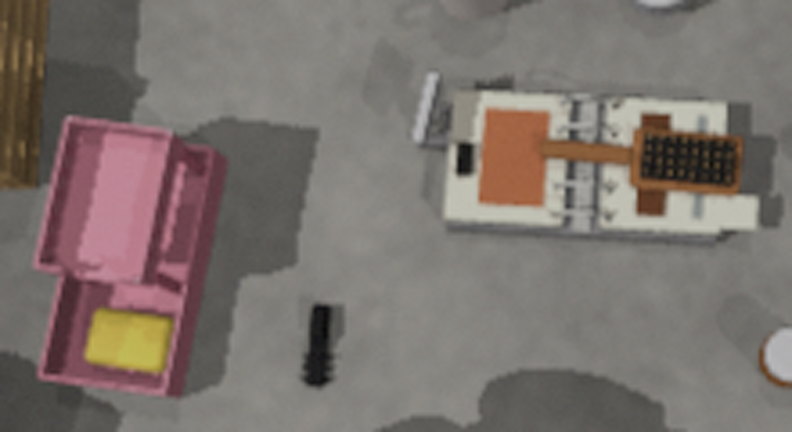

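View pics/s1.png

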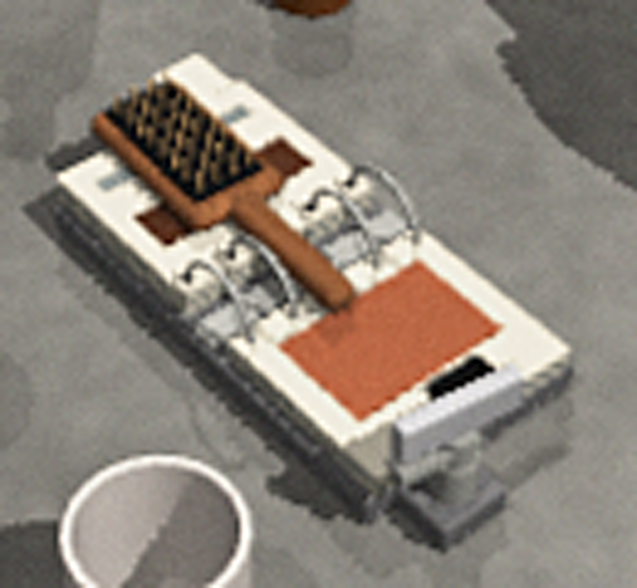

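```bash
cat > fit.py <<'E'
from h import *
from scipy.optimize import least_squares
T=lambda u,v:("top",u/3.6+100,v/3.6+150)
S=lambda u,v:("scene",u/4.9+220,v/4.9+200)
def fit(name,obs,x0,zfix):
    def W(p,l): c,s=np.cos(p[2]),np.sin(p[2]); return [p[0]+c*l[0]-s*l[1],p[1]+s*l[0]+c*l[1],zfix+l[2]]
    r=lambda p:np.concatenate([proj(o[0],W(p,np.array(l)/1000))-np.array(o[1:]) for l,o in obs])
    q=least_squares(r,x0,diff_step=1e-3,loss="soft_l1"); e=r(q.x).reshape(-1,2)
    print(name,np.round(q.x[:2],4),round(float(np.degrees(q.x[2])),2)); print(e.round(1).tolist())
E
python3 - <<'E'
from fit import *
fit("book",[((-25,-157,34),T(757,195)),((-55,-157,34),T(757,230)),((60,-125,33.5),T(727,101)),((-66,123,30),T(444,222)),((62,140,78),T(434,73)),((-2,140,78),T(420,140)),((-5,108,37),T(464,157)),
 ((62,140,78),S(398,440)),((-2,140,78),S(522,375)),((-66,123,30),S(572,350)),((60,-125,33.5),S(60,180)),((-5,108,37),S(462,380))],[.5,-.02,0],0)
fit("brush",[((-132,0,12),T(542,150)),((50,0,12),T(741,164)),((0,28,12),T(688,133)),((0,-28,12),T(686,191)),((-132,0,12),S(352,290)),((50,0,12),S(95,120))],[.5,-.08,-1.57],.0335)
fit("caddy",[((65,45,28),T(68,117)),((65,-45,28),T(175,130)),((-65,45,28),T(37,268)),((-65,-45,28),T(150,285)),((-151,56,-50),T(40,380)),((-151,-56,-50),T(180,396)),((71,-56,-50),T(227,155))],[.5,.35,0],.095)
for n,u,v,z in [("mug",227,137,.085),("tin",283,141,.04),("clip",188,245,.02),("jar",320,249,.05),("pumice",338,161,.03),("bottle",369,216,.16)]: print(n,back("top",u,v,z))
print(back("top",282,214,0),-K("top")[3][:3,:3].T@K("top")[3][:3,3])
E
```

```text
book [ 0.5938 -0.0204] 0.0
[[-2.0, -3.7], [-1.7, -4.3], [-4.1, -2.7], [-1.5, 2.9], [-6.0, 1.9], [-2.4, 2.9], [-2.6, 2.0], [7.2, 0.4], [2.5, -2.6], [3.6, -1.9], [-2.3, 4.1], [3.4, 0.2]]
brush [ 0.5916 -0.121 ] -90.65
[[-0.8, 1.6], [0.6, -2.6], [-0.3, -2.2], [0.3, -1.5], [0.3, -1.1], [3.0, -3.8]]
caddy [0.5397 0.3703] 0.0
[[-4.8, 3.1], [-4.7, -0.9], [1.0, 3.7], [0.1, -1.6], [5.5, 3.7], [2.6, -1.3], [-7.5, -3.5]]
mug [0.77   0.0805 0.085 ]
tin [ 0.771 -0.099  0.04 ]
clip [0.4326 0.211  0.02  ]
jar [ 0.4096 -0.2081  0.05  ]
pumice [ 0.702  -0.2798  0.03  ]
bottle [ 0.4917 -0.3422  0.16  ]
[ 0.5324 -0.0916  0.    ] [ 0.2866528  -0.08597795  1.28778831]
```

```bash
sed -i 's/return np.round(\[cx+f\*q\[0\]\/q\[2\],cy+f\*q\[1\]\/q\[2\]\],1)/return np.array([cx+f*q[0]\/q[2],cy+f*q[1]\/q[2]])/' h.py; sed -i 's/diff_step=1e-3,//' fit.py
cat > f1.py <<'E'
from fit import *
fit("book",[((-25,-157,34),T(757,195)),((-55,-157,34),T(757,230)),((60,-125,33.5),T(727,101)),((-66,123,30),T(444,222)),((62,140,78),T(434,73)),((-2,140,78),T(420,140)),((-5,108,37),T(464,157)),
 ((62,140,78),S(398,440)),((-2,140,78),S(522,375)),((-66,123,30),S(572,350)),((60,-125,33.5),S(60,180)),((-5,108,37),S(462,380))],[.5,-.02,-.05],0)
fit("brush",[((-132,0,12),T(542,150)),((50,0,12),T(741,164)),((0,28,12),T(688,133)),((0,-28,12),T(686,191)),((-132,0,12),S(352,290)),((50,0,12),S(95,120))],[.5,-.08,-1.57],.0335)
fit("caddy",[((65,45,28),T(68,117)),((65,-45,28),T(175,130)),((-65,45,28),T(37,268)),((-65,-45,28),T(150,285)),((-151,56,-50),T(40,380)),((-151,-56,-50),T(180,396)),((71,-56,-50),T(227,155))],[.5,.35,-.1],.095)
E
python3 f1.py
```

```text
book [ 0.5923 -0.0272] -4.28
[[-0.4, 0.3], [-0.8, -0.3], [-0.7, 0.5], [-0.8, 0.6], [-2.2, -0.9], [-0.1, 0.1], [-0.5, -0.0], [-0.0, -0.6], [-2.8, -2.3], [0.6, -0.7], [-1.7, -0.3], [-0.8, 0.1]]
brush [ 0.5884 -0.1205] -93.31
[[-0.8, 0.8], [0.4, -0.9], [-0.1, -1.3], [-0.2, -0.5], [-0.5, -0.3], [4.8, -4.7]]
caddy [0.5422 0.3632] -8.22
[[0.9, 0.4], [0.5, 0.4], [0.7, 0.5], [-0.9, -0.4], [1.2, -0.0], [-2.3, 0.1], [-2.3, -1.7]]
```

Confirmed. In the top crop the brush's head spans (635–742, 128–192) and its handle tip is at (542,150), lying across the book. The fitted size of about 182 × 56 mm matches the description. The fits agree to about 1 px: book (0.592, -0.027, -4.3°), caddy (0.542, 0.363, -8.2°), and brush head 93 mm off the spine as it should be.

I'll rotate the tool first, then travel.

```bash
cat > go.py <<'E'
import sys; from h import *
from scipy.spatial.transform import Rotation as R
o=bot.get_obs(); r=R.from_euler("xyz",o["tcp_rot"],degrees=True)
if __name__=="__main__":
    x,y,z,psi=map(float,sys.argv[1:5])
    g=R.from_euler("xyz",[180,0,psi],degrees=True)
    print("travel(now)",(r.inv().apply(np.array([x,y,z])-o["ee_pos"])*1000).round(1),"twist",(r.inv()*g).as_rotvec().round(3),"travel(after turn)",(g.inv().apply(np.array([x,y,z])-o["ee_pos"])*1000).round(1),"t",o["time"],"op",o["opening"],"F",np.round(o["wrist_force"],1))
E
python3 -m crank '[{"gripper":85,"travel":[0,0,0],"twist":[0,0,0.166]},{"gripper":85,"travel":[0,0,0],"twist":[0,0,0.166]},{"gripper":85,"travel":[0,0,0],"twist":[0,0,0.166]},{"gripper":85,"travel":[0,0,0],"twist":[0,0,0.166]},{"gripper":85,"travel":[0,0,0],"twist":[0,0,0.166]},{"gripper":85,"travel":[0,0,0],"twist":[0,0,0.166]},{"gripper":85,"travel":[0,0,0],"twist":[0,0,0.166]},{"gripper":85,"travel":[0,0,0],"twist":[0,0,0.164]}]' 40; python3 go.py .589 -.112 .15 86.7
```

```text
time: 1.1
ee_pos: [0.1634, 0.525, 0.2309]
tcp_rot: [-180.0, 0.0, 86.4]
wrist_force: [0.1, -0.4, 1.1]
opening: 0.0851
grasp_force: 0.0
travel(now) [-609.1  464.5   81.3] twist [-0.     0.001 -0.005] travel(after turn) [-611.4  461.5   80.9] t 1.1 op 0.08510697318889983 F [ 0.1 -0.4  1.1]
```

```bash
python3 -m crank '[{"gripper":85,"travel":[-44,33,0],"twist":[0,0,0]},{"gripper":85,"travel":[-44,33,0],"twist":[0,0,0]},{"gripper":85,"travel":[-44,33,0],"twist":[0,0,0]},{"gripper":85,"travel":[-44,33,0],"twist":[0,0,0]},{"gripper":85,"travel":[-44,33,0],"twist":[0,0,0]},{"gripper":85,"travel":[-44,33,0],"twist":[0,0,0]},{"gripper":85,"travel":[-44,33,0],"twist":[0,0,0]},{"gripper":85,"travel":[-44,33,0],"twist":[0,0,0]},{"gripper":85,"travel":[-44,33,10],"twist":[0,0,0]},{"gripper":85,"travel":[-44,33,10],"twist":[0,0,0]},{"gripper":85,"travel":[-44,33,10],"twist":[0,0,0]},{"gripper":85,"travel":[-44,33,10],"twist":[0,0,0]}]'; python3 go.py .589 -.112 .15 86.7
```

```text
time: 2.6
ee_pos: [0.5294, -0.0263, 0.1907]
tcp_rot: [-180.0, -0.0, 86.7]
wrist_force: [1.1, 0.9, 0.6]
opening: 0.0848
grasp_force: 0.0
travel(now) [-82.1  64.4  40.7] twist [-0. -0.  0.] travel(after turn) [-82.1  64.4  40.7] t 2.6 op 0.08482059546502795 F [1.1 0.9 0.6]
```

```bash
python3 -m crank '[{"gripper":85,"travel":[-41,32,20],"twist":[0,0,0]},{"gripper":85,"travel":[-41,32,20],"twist":[0,0,0]},{"gripper":85,"travel":[0,0,40],"twist":[0,0,0]},{"gripper":85,"travel":[0,0,0],"twist":[0,0,0]},{"gripper":85,"travel":[0,0,0],"twist":[0,0,0]}]'; python3 go.py .589 -.112 .034 86.7; python3 -c "
from h import *
snap('top','a1',(210,150,330,240),6.5)"
```

```text
time: 3.22
ee_pos: [0.5881, -0.1097, 0.1127]
tcp_rot: [180.0, 0.0, 86.8]
wrist_force: [-1.3, 0.7, -0.2]
opening: 0.0851
grasp_force: 0.0
travel(now) [-2.2  1.  78.7] twist [0.001 0.    0.001] travel(after turn) [-2.2  1.  78.7] t 3.225 op 0.08507719623864923 F [-1.3  0.7 -0.2]
```

View pics/a1.png

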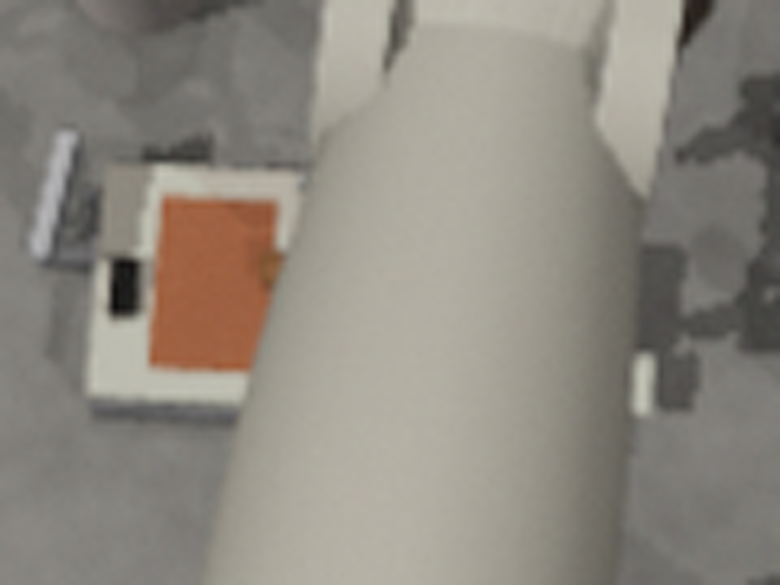

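The arm hides the head; only the tab shows, at crop (643,385). The brush fit leaves 14 mm of clearance on each side, so I'll descend and close.

```bash
python3 -m crank '[{"gripper":85,"travel":[-1,0.5,26],"twist":[0,0,0]},{"gripper":85,"travel":[-1,0.5,26],"twist":[0,0,0]},{"gripper":85,"travel":[0,0,16],"twist":[0,0,0]},{"gripper":85,"travel":[0,0,10],"twist":[0,0,0]},{"gripper":85,"travel":[0,0,0],"twist":[0,0,0]},{"gripper":50,"travel":[0,0,0],"twist":[0,0,0]},{"gripper":50,"travel":[0,0,0],"twist":[0,0,0]},{"gripper":50,"travel":[0,0,0],"twist":[0,0,0]},{"gripper":50,"travel":[0,0,0],"twist":[0,0,0]}]' 40
```

```text
time: 4.4
ee_pos: [0.5894, -0.1122, 0.0347]
tcp_rot: [179.9, 0.0, 86.7]
wrist_force: [-1.5, 0.2, 4.8]
opening: 0.0547
grasp_force: 41.3
```

```bash
python3 -m crank '[{"gripper":45,"travel":[0,0,-8],"twist":[0,0,0]},{"gripper":45,"travel":[0,0,-15],"twist":[0,0,0]},{"gripper":45,"travel":[0,0,-30],"twist":[0,0,0]},{"gripper":45,"travel":[0,0,-40],"twist":[0,0,0]},{"gripper":45,"travel":[0,0,0],"twist":[0,0,0]},{"gripper":45,"travel":[0,0,0],"twist":[0,0,0]}]'; python3 go.py .400 -.052 .07 86.7; python3 -c "
from h import *
snap('scene','a2',(200,150,370,300),4)"
```

```text
time: 5.15
ee_pos: [0.5889, -0.1121, 0.1265]
tcp_rot: [180.0, 0.0, 86.7]
wrist_force: [-0.5, 0.2, -0.7]
opening: 0.0546
grasp_force: 42.5
travel(now) [  49.3 -192.    56.4] twist [0.    0.    0.001] travel(after turn) [  49.2 -192.    56.5] t 5.15 op 0.05458435987981979 F [-0.5  0.2 -0.7]
```

View pics/a2.png

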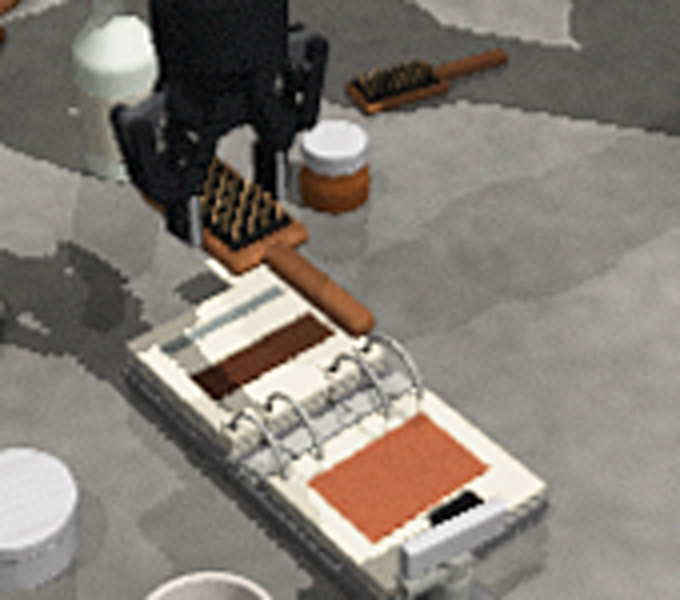

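The brush is held level by its head, clear of the book. I'll carry it to the ledge in front of the book.

```bash
python3 -m crank '[{"gripper":45,"travel":[12,-48,0],"twist":[0,0,0]},{"gripper":45,"travel":[12,-48,0],"twist":[0,0,0]},{"gripper":45,"travel":[12,-48,0],"twist":[0,0,0]},{"gripper":45,"travel":[13,-48,0],"twist":[0,0,0]},{"gripper":45,"travel":[0,0,40],"twist":[0,0,0]},{"gripper":45,"travel":[0,0,40],"twist":[0,0,0]},{"gripper":45,"travel":[0,0,25],"twist":[0,0,0]},{"gripper":45,"travel":[0,0,10],"twist":[0,0,0]},{"gripper":45,"travel":[0,0,0],"twist":[0,0,0]},{"gripper":45,"travel":[0,0,0],"twist":[0,0,0]}]'
```

```text
time: 6.45
ee_pos: [0.4006, -0.0524, 0.0122]
tcp_rot: [179.9, 0.0, 86.7]
wrist_force: [-0.2, 0.1, -1.2]
opening: 0.0544
grasp_force: 42.6
```

```bash
python3 -m crank '[{"gripper":45,"travel":[0,0,5],"twist":[0,0,0]},{"gripper":45,"travel":[0,0,5],"twist":[0,0,0]},{"gripper":45,"travel":[0,0,0],"twist":[0,0,0]}]'
```

```text
time: 6.82
ee_pos: [0.4001, -0.0523, 0.0013]
tcp_rot: [180.0, 0.0, 86.7]
wrist_force: [0.7, 0.2, -0.3]
opening: 0.0545
grasp_force: 42.7
```

```bash
python3 -m crank '[{"gripper":80,"travel":[0,0,0],"twist":[0,0,0]},{"gripper":80,"travel":[0,0,0],"twist":[0,0,0]},{"gripper":80,"travel":[0,0,0],"twist":[0,0,0]},{"gripper":80,"travel":[0,0,0],"twist":[0,0,0]},{"gripper":80,"travel":[0,0,-10],"twist":[0,0,0]},{"gripper":80,"travel":[0,0,-30],"twist":[0,0,0]},{"gripper":80,"travel":[0,0,-50],"twist":[0,0,0]},{"gripper":80,"travel":[0,0,-20],"twist":[0,0,0]},{"gripper":60,"travel":[0,0,0],"twist":[0,0,0]},{"gripper":60,"travel":[0,0,0],"twist":[0,0,0]}]'; python3 go.py .5416 -.1688 .021 85.7;python3 -c "
from h import *
snap('scene','a3',(200,130,370,280),4)"
```

```text
time: 8.07
ee_pos: [0.3996, -0.0522, 0.1106]
tcp_rot: [-180.0, -0.0, 86.7]
wrist_force: [-0.2, 0.1, -0.1]
opening: 0.0604
grasp_force: 0.0
travel(now) [-108.3  148.4   89.5] twist [-0.001 -0.     0.018] travel(after turn) [-105.6  150.3   89.6] t 8.075 op 0.06038672126795632 F [-0.2  0.1 -0.1]
```

View pics/a3.png

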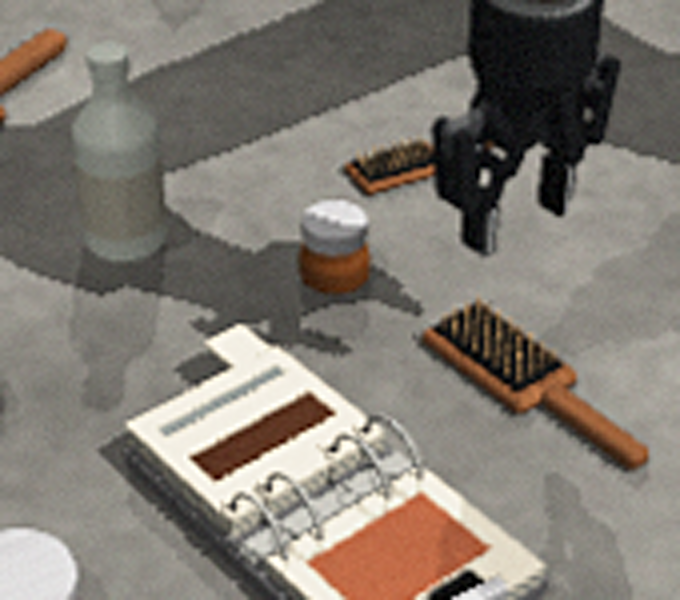

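The brush lies flat on the ledge with its head at (500,355). The tab's outer corners are at crop (240,325) and (207,343). I'll check these against the book fit and move over the tab.

```bash
python3 -m crank '[{"gripper":60,"travel":[-36,49,0],"twist":[0,0,0.018]},{"gripper":60,"travel":[-35,50,0],"twist":[0,0,0]},{"gripper":60,"travel":[-35,50,20],"twist":[0,0,0]},{"gripper":60,"travel":[0,0,20],"twist":[0,0,0]},{"gripper":60,"travel":[0,0,0],"twist":[0,0,0]}]'; python3 go.py .5416 -.1688 .021 85.7
python3 - <<'E'
from h import *
c,s=np.cos(np.radians(-4.28)),np.sin(np.radians(-4.28))
for l in [(-55,-157,34),(-25,-157,34),(60,-125,33.5)]:
    x,y,z=np.array(l)/1000; print(((proj("scene",[.5923+c*x-s*y,-.0272+s*x+c*y,z])-[200,130])*4).round(0))
print(back("scene",200+240/4,130+325/4,.034),back("scene",200+207/4,130+343/4,.034))
E
```

```text
time: 8.75
ee_pos: [0.5384, -0.167, 0.0685]
tcp_rot: [-179.7, -0.1, 85.7]
wrist_force: [0.2, -0.2, 0.3]
opening: 0.0601
grasp_force: 0.0
travel(now) [-1.6  3.6 47.5] twist [-0.006 -0.001 -0.   ] travel(after turn) [-1.5  3.3 47.5] t 8.75 op 0.060066299327363244 F [ 0.2 -0.2  0.3]
[237. 325.]
[201. 344.]
[122. 426.]
[ 0.5243 -0.1786  0.034 ] [ 0.5524 -0.1798  0.034 ]
```

```bash
python3 -m crank '[{"gripper":60,"travel":[-1,1,20],"twist":[0,0,0]},{"gripper":60,"travel":[0,0.5,17],"twist":[0,0,0]},{"gripper":60,"travel":[0,0,10],"twist":[0,0,0]},{"gripper":60,"travel":[0,0,0],"twist":[0,0,0]},{"gripper":25,"travel":[0,0,0],"twist":[0,0,0]},{"gripper":25,"travel":[0,0,0],"twist":[0,0,0]},{"gripper":25,"travel":[0,0,0],"twist":[0,0,0]},{"gripper":25,"travel":[0,0,0],"twist":[0,0,0]}]' 30; python3 go.py .5416 -.1688 .021 85.7
```

```text
time: 9.75
ee_pos: [0.5403, -0.1685, 0.0257]
tcp_rot: [-179.9, 0.0, 85.7]
wrist_force: [-9.1, 1.0, 7.6]
opening: 0.0285
grasp_force: 31.2
travel(now) [-0.2  1.3  4.7] twist [-0.002  0.    -0.   ] travel(after turn) [-0.2  1.3  4.7] t 9.75 op 0.028546927880546708 F [-9.1  1.   7.6]
```

```bash
python3 -m crank '[{"gripper":25,"travel":[1.8,0,-22.7],"twist":[0,0,0]},{"gripper":25,"travel":[5.3,0,-22.1],"twist":[0,0,0]},{"gripper":25,"travel":[8.7,0,-21],"twist":[0,0,0]},{"gripper":25,"travel":[0,0,0],"twist":[0,0,0]}]'; python3 -c "
from h import *
snap('scene','a4',(200,130,370,280),4)"
```

```text
time: 10.25
ee_pos: [0.5415, -0.1516, 0.0916]
tcp_rot: [-179.9, -0.1, 85.7]
wrist_force: [-5.9, 2.0, -2.8]
opening: 0.0284
grasp_force: 30.5
```

View pics/a4.png

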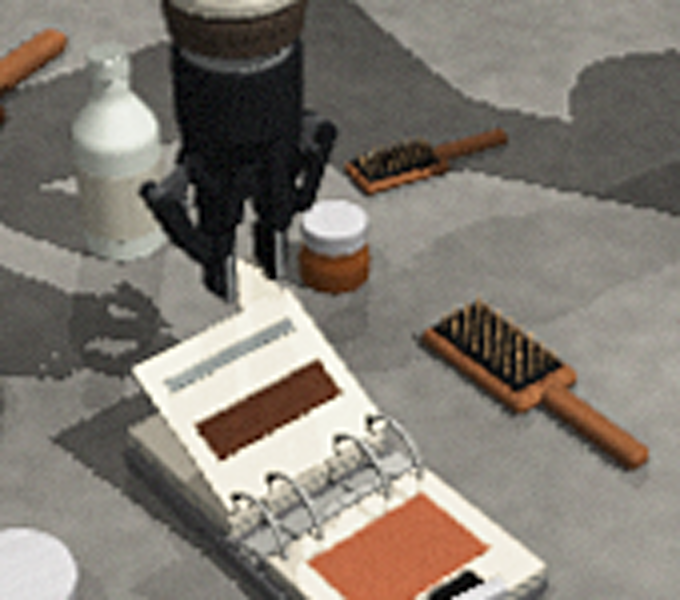

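The leaf is held at about 27° and the tab sits between the fingers at (250,285). I'll continue the arc.

```bash
python3 -m crank '[{"gripper":25,"travel":[11.9,0,-19.4],"twist":[0,0,0]},{"gripper":25,"travel":[14.8,0,-17.3],"twist":[0,0,0]},{"gripper":25,"travel":[17.3,0,-14.8],"twist":[0,0,0]},{"gripper":25,"travel":[19.4,0,-11.9],"twist":[0,0,0]},{"gripper":25,"travel":[21,0,-8.7],"twist":[0,0,0]},{"gripper":25,"travel":[22.1,0,-5.3],"twist":[0,0,0]},{"gripper":25,"travel":[22.7,0,-1.8],"twist":[0,0,0]},{"gripper":25,"travel":[22.7,0,1.8],"twist":[0,0,0]},{"gripper":25,"travel":[22.1,0,5.3],"twist":[0,0,0]},{"gripper":25,"travel":[21,0,8.7],"twist":[0,0,0]},{"gripper":25,"travel":[19.4,0,11.9],"twist":[0,0,0]},{"gripper":25,"travel":[0,0,0],"twist":[0,0,0]}]'; python3 go.py .5633 .1204 .021 85.7;python3 -c "
from h import *
snap('scene','a5',(200,130,370,280),4)"
```

```text
time: 11.8
ee_pos: [0.558, 0.0649, 0.1451]
tcp_rot: [179.9, -0.3, 85.9]
wrist_force: [-13.5, 9.4, 12.8]
opening: 0.0254
grasp_force: 34.2
travel(now) [ 55.2   1.2 124.4] twist [ 0.001 -0.004  0.004] travel(after turn) [ 55.7   1.1 124.1] t 11.8 op 0.02535448027444919 F [-13.5   9.4  12.8]
```

View pics/a5.png

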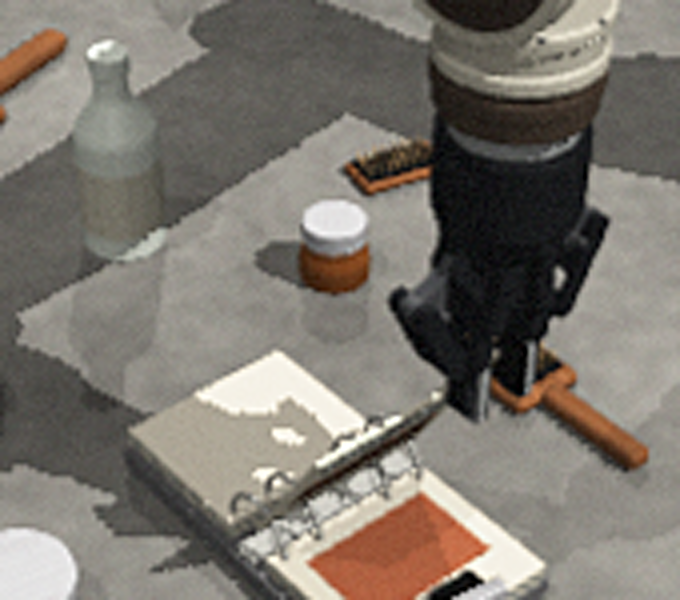

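Run:
```python
from h import *
f,cx,cy,T=K("scene"); C=-T[:3,:3].T@T[:3,3]
a=np.radians(-4.28);c,s=np.cos(a),np.sin(a)
d=C-[.5923,-.0272,.032]; yl=-s*d[0]+c*d[1]; print("edge-on theta",180-np.degrees(np.arctan2(d[2],yl)))
W=lambda x,r,th:[.5923+c*x+s*r*np.cos(th),-.0272+s*x-c*r*np.cos(th),.032+r*np.sin(th)]
for t in (110,118,124,128,132,138):
    th=np.radians(t); print(t,*[((proj("scene",W(x,r,th))-[200,130])*4).round(0) for x,r in((.06,.017),(.06,.125),(-.06,.125),(-.025,.157),(-.055,.157))])
o=bot.get_obs()
print("tcp",((proj("scene",o["ee_pos"])-[200,130])*4).round(0))
```

```text
edge-on theta 127.19808306681557
110 [250. 528.] [287. 433.] [456. 338.] [425. 332.] [466. 309.]
118 [252. 531.] [307. 459.] [475. 362.] [450. 364.] [491. 341.]
124 [254. 534.] [321. 480.] [489. 382.] [467. 390.] [509. 366.]
128 [255. 536.] [329. 495.] [497. 395.] [478. 408.] [519. 383.]
132 [256. 537.] [338. 510.] [505. 409.] [489. 426.] [530. 401.]
138 [257. 540.] [349. 532.] [516. 431.] [503. 454.] [544. 429.]
tcp [489. 401.]
```

The view is nearly edge-on: the leaf sits at about 120°, 8° behind the tool, and the opening has fallen to 25 mm. So the tab is slipping towards its outer corner. I'll push radially inwards to seat it again and use the opening as the check.

```bash
python3 -m crank '[{"gripper":25,"travel":[-3,0,4],"twist":[0,0,0]},{"gripper":25,"travel":[-3,0,4],"twist":[0,0,0]},{"gripper":25,"travel":[-2,0,3],"twist":[0,0,0]}]'
python3 - <<'E'
from h import *
im=bot.camera("scene")
# vertical profiles across leaf between rings and finger
for u in (285,292,300,305):
    print(u,[tuple(int(k) for k in p) for p in im[225:256:2,u]])
E
```

```text
time: 12.22
ee_pos: [0.558, 0.059, 0.1399]
tcp_rot: [179.6, -0.6, 86.0]
wrist_force: [-32.8, 15.5, 27.2]
opening: 0.0251
grasp_force: 104.0
285 [(140, 138, 132), (144, 142, 135), (156, 149, 145), (247, 243, 229), (246, 243, 232), (245, 242, 230), (254, 251, 240), (126, 121, 110), (255, 255, 245), (179, 178, 157), (103, 102, 96), (43, 29, 26), (75, 70, 61), (129, 128, 122), (108, 107, 101), (185, 187, 178)]
292 [(150, 145, 136), (152, 150, 142), (152, 150, 141), (149, 144, 137), (139, 136, 128), (67, 67, 64), (247, 249, 233), (176, 171, 156), (95, 97, 85), (36, 30, 21), (67, 60, 55), (157, 158, 150), (182, 182, 174), (213, 208, 202), (149, 148, 140), (234, 228, 209)]
300 [(146, 144, 135), (149, 145, 141), (152, 149, 140), (154, 152, 142), (255, 255, 248), (78, 75, 68), (93, 84, 71), (35, 29, 23), (109, 105, 92), (185, 183, 175), (208, 207, 198), (193, 194, 185), (211, 205, 184), (225, 219, 198), (210, 203, 183), (206, 193, 172)]
305 [(145, 141, 133), (137, 134, 125), (147, 145, 138), (129, 121, 108), (69, 69, 63), (45, 34, 30), (98, 90, 82), (153, 150, 144), (143, 139, 132), (154, 150, 143), (145, 142, 137), (170, 166, 155), (189, 183, 168), (237, 233, 216), (186, 125, 96), (157, 77, 49)]
```

Run:
```python
from h import *
a=cv2.cvtColor(bot.camera("scene"),cv2.COLOR_RGB2BGR)[195:265,250:345]
b=cv2.cvtColor(bot.camera("top"),cv2.COLOR_RGB2BGR)[150:230,210:320]
a=cv2.resize(a,(475,350),interpolation=cv2.INTER_CUBIC);a=cv2.resize(a,(800,590),interpolation=cv2.INTER_CUBIC)
b=cv2.resize(b,(220,160)); a[-160:,-220:]=b
cv2.imwrite("pics/a6.png",a)
```

```text
(no output)
```

View pics/a6.png

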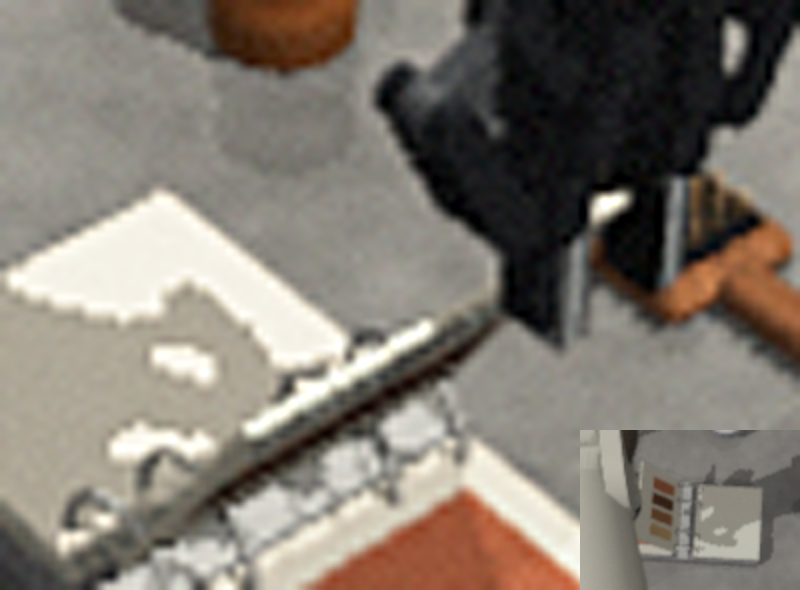

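The tab's end shows at (605,205), at the fingers' book-side edge, and the leaf leans edge-on at about 120°. The tab is wedged at the pads' edge with the fingers on its left side, so they stop it falling. I'll back the push off gently and watch the force.

```bash
python3 -m crank '[{"gripper":25,"travel":[2,0,-4],"twist":[0,0,0]},{"gripper":25,"travel":[2,0,-4],"twist":[0,0,0]},{"gripper":25,"travel":[0,0,0],"twist":[0,0,0]}]';python3 -m crank '[{"gripper":25,"travel":[1,0,-3],"twist":[0,0,0]},{"gripper":25,"travel":[0,0,0],"twist":[0,0,0]}]'
```

```text
time: 12.75
ee_pos: [0.5572, 0.0583, 0.1404]
tcp_rot: [-179.9, -0.0, 85.9]
wrist_force: [-9.8, 0.4, 0.8]
opening: 0.0256
grasp_force: 69.8
time: 13.0
ee_pos: [0.5582, 0.0588, 0.1431]
tcp_rot: [-180.0, -0.0, 85.7]
wrist_force: [-0.4, -0.3, 0.6]
opening: 0.0251
grasp_force: 0.1
```

```bash
cat > asc.py <<'E'
from h import *
import sys
def asc(n,x0,y0,x1,y1):
    im=bot.camera(n)[y0:y1,x0:x1].astype(int)
    print("cols",x0,x1)
    for i,row in enumerate(im):
        s=""
        for r,g,b in row:
            l=(r+g+b)//3
            s+= "o" if r-b>45 else ("#" if l<55 else "+" if l<110 else "." if l<165 else "-" if l<215 else " ")
        print(y0+i,s)
if __name__=="__main__": asc(sys.argv[1],*map(int,sys.argv[2:6]))
E
python3 asc.py scene 250 200 345 262
```

```text
cols 250 345
200 ......................++++#oooooooooooooo+...........++++++###########################..+####+.
201 ........................++##oooooooooooo+......++...+++++++###########################++#####.-
202 ............................+#ooooooooo+......+###+++++++++#################################+..
203 .............................++++#++.........+###++++++++++#################################.-.
204 .................................+..........+###+++++++++++################################+...
205 ............................................+###+++++++++++################################.-..
206 .............................................+###+++#####++###############################+.-.-
207 .............................................+####+#######+###############################.....
208 ...............................+....+.........+###########++##########################+##......
209 ...............................................+##########++#########################..........
210 ...............................................+###################################
[... 4412 characters left out ...]

255 +.-..--.+.-......+++.+++.++-- --------..-   -------oooooooo       -............................
256 ++.----.+.-.....+++++++++++.-------...-----------ooooooooooo-       -..........................
257 +++..--.+......+++++.+++....-------.-   -------ooooooooooooooo       -.........................
258 ++++..-...-..++++.++++++.....----..-   -------ooooooooooooooooo       -........................
259 +++++.-....++++++++++---..--.--..-  --------oooooooooooooooooooo        .......................
260 ++++++....++++++++----  --- .---  --------ooooooooooooooooooooooo        -.....................
261 +++++++.++++++++++.-.-- -  -..-  --------ooooooooooooooooooooooooo        -....................
```

The leaf is still up at about 117–120°, leaning on the fingers from the right, and the tool force is nearly zero. I'll tilt the tool so that the fingers slope under the tab and narrow the gap slowly. Then I can lower the leaf resting on them.

```bash
python3 -m crank '[{"gripper":24,"travel":[0,0,0],"twist":[0,-0.07,0]},{"gripper":23,"travel":[0,0,0],"twist":[0,-0.07,0]},{"gripper":22,"travel":[0,0,0],"twist":[0,-0.07,0]},{"gripper":21,"travel":[0,0,0],"twist":[0,-0.07,0]}]' 20
python3 asc.py scene 275 210 345 245; python3 go.py .558 .06 .143 85.7
```

```text
time: 13.55
ee_pos: [0.5593, 0.0588, 0.1436]
tcp_rot: [179.8, 16.1, 85.7]
wrist_force: [0.4, 0.4, -1.1]
opening: 0.0213
grasp_force: 0.1
cols 275 345
210 .............................+#####++++++++###########################
211 ............................+#####++++++++###########################+
212 ............................+####++++++++############################.
213 ............................+###++++++++############################..
214 ............................+####++++++########################+.+....
215 .............................+####+++###++#####################.......
216 .............................+###########++###################+.......
217 ..............................+##########++##+################........
218 ...............................+#############++###############+o......
219 ...............................+#########################+##+##++.....
220 ................................+########################++######+....
221 ................................+########################+#######ooo..
222  ................................+############
[... 1115 characters left out ...]
..............................++##
238 .-..-...- --...-.+++++++####+......................................++#
239 ....-.--..++....++++++####+++........................................+
240 ..-.----.+....+++++++###++#...........................................
241 ........+.--.+#++++####+++..-.........................................
242   -...-   ..+++++####++.....-.........................................
243 ---.-   -..++++#####++.---............................................
244 ...-  -.+#+++####+##.------..-........................................
travel(now) [ 0.4 -1.1 -0.3] twist [0.002 0.284 0.001] travel(after turn) [ 0.5 -1.1 -0.1] t 13.6 op 0.021069959579222503 F [-1.6  1.  -0.4]
```

```bash
python3 -m crank '[{"gripper":20,"travel":[0,0,0],"twist":[0,-0.07,0]},{"gripper":19,"travel":[0,0,0],"twist":[0,-0.07,0]},{"gripper":18,"travel":[0,0,0],"twist":[0,-0.07,0]},{"gripper":17,"travel":[0,0,0],"twist":[0,-0.07,0]},{"gripper":16,"travel":[0,0,0],"twist":[0,-0.07,0]},{"gripper":15,"travel":[0,0,0],"twist":[0,-0.07,0]}]' 20
python3 asc.py scene 275 212 335 248
```

```text
time: 14.35
ee_pos: [0.559, 0.0587, 0.143]
tcp_rot: [179.9, 40.1, 85.6]
wrist_force: [0.1, -0.1, 0.1]
opening: 0.0149
grasp_force: 0.1
cols 275 335
212 ...............................ooo####o+#o####o+#o##+oo....+
213 ............................+.+oooo###+##+####o+#o+#+#++.+##
214 ......+.....................+++ooooo#####+#+##o##o+###oo####
215 ......+..++..................++#ooooo######o##o##+####o+####
216 .............................++##oooooo####o+#o+#+#++#######
217 ...............................+##oooooo###+##o##o.+########
218 ................................+###ooooo#####o#.-.+########
219 .................................++##oooooo###+  -+#########
220 ..................................++###ooooo#+   .##########
221 ....................................+###oooo+  -.+##########
222  .....................................+##+...-.#############
223   -....................................++....+##############
224    -...................................++..++##########+++##
225     -..................................+++###########++++++#
226       ................................
[... 687 characters left out ...]
   ---.  -...++++####+.............+#####.........
238           ---. -.  -.++++####+................+.............
239          ..+..-----.+++++###+...............................
240         -+   -..-.+++++####.................................
241         .-   -..+++++####+..-...............................
242    ----.+-  -..+++#####+....-...............................
243     -- -.---.+++++####+---..................................
244     ------.+++++####+------..-..............................
245      -...++++####+++--------................................
246      -..++++####++++.-------................................
247    -..+++++####++++++- ---.--..-............................
```

The leaf now rests on the sloping fingers at about 122°, with the tab end at pixel (323,220). I'll lower it along the arc.

```bash
python3 -m crank '[{"gripper":15,"travel":[8.1,0,-1.6],"twist":[0,0,0]},{"gripper":15,"travel":[8.1,0,-1.6],"twist":[0,0,0]},{"gripper":15,"travel":[8.1,0,-1.6],"twist":[0,0,0]},{"gripper":15,"travel":[8.1,0,-1.6],"twist":[0,0,0]},{"gripper":15,"travel":[6.8,0,1.1],"twist":[0,0,0]},{"gripper":15,"travel":[6.8,0,1.1],"twist":[0,0,0]},{"gripper":15,"travel":[6.8,0,1.1],"twist":[0,0,0]},{"gripper":15,"travel":[6.8,0,1.1],"twist":[0,0,0]},{"gripper":15,"travel":[0,0,0],"twist":[0,0,0]}]'
python3 asc.py scene 255 205 335 262
```

```text
time: 15.52
ee_pos: [0.5619, 0.1052, 0.1047]
tcp_rot: [-179.9, 40.1, 85.8]
wrist_force: [0.3, 0.3, 0.5]
opening: 0.015
grasp_force: 0.2
cols 255 335
205 ++++++++++++++++++++++++++++++++++++#...........................o...............
206 +++++++++++++++++++++++++++++++++++++......................--o+#o+o.............
207 +++++++++++++++++++++++++++++++++++#+.......................+oo#o##o.-..........
208 +++++++++++++++++++++++++++++++++++#+.....................o+#o+#+##++o..........
209 ++++++++++++++++++++++++++++++++++++..................-..++##o##+#+##o..........
210 +++++++++++++++++++++++++++++++++++....................+##o+#o##+#+##o++o.......
211 ++++++++++++++++++++++++++++++++++++.................++###o+#o+###o+#o##+.......
212 +++++++++++++++++++++++++++++++++++................ooo####o+#o####o+#o##ooo.....
213 +++++++++++++++++++++++++++++++++++...............+oooo###+##+####o+#o+#+##+.o..
214 +++++++++++++++++++++++++++++++#+#..............+++ooooo#####+#+##o##o####oo+o..
215 ++++++++++++++++++++++++++++++++++...............++#ooooo####+#+##o##+####o##o+.
216 ++++++++++++
[... 3193 characters left out ...]
.............++#####
254 .-.++.++.......++++++++.----.--..+##++++++++....---.......+..............+######
255 .-.+....+...++++++++#++- -.....+#############oo.--........-  -...........+######
256 --.+.-.....++++++++#+++.-....++#############+............-    -..........+######
257 -..+......+.+++++#++..+++....+.+++#########+...........oo       -.........+#####
258 .-......+++++++#++....++..++++....--...+++............oooo  - -  -........+#####
259 ......++++++++++...+....+ooooooooo...++.............ooooooo-.-..  -........+####
260 +....++++++#++........+ooooooooooooooo+...........++oooooooo.....  -.......+####
261 ++.+++++++##++.......oooooooooooooooo............+o#ooooooooo....--  -.......+.+
```

```bash
python3 -m crank '[{"gripper":15,"travel":[6.3,0,2.5],"twist":[0,0,0]},{"gripper":15,"travel":[6.3,0,2.5],"twist":[0,0,0]},{"gripper":15,"travel":[6.3,0,2.5],"twist":[0,0,0]},{"gripper":15,"travel":[6.3,0,2.5],"twist":[0,0,0]},{"gripper":15,"travel":[5.5,0,3],"twist":[0,0,0]},{"gripper":15,"travel":[5.5,0,3],"twist":[0,0,0]},{"gripper":15,"travel":[5.5,0,3],"twist":[0,0,0]},{"gripper":15,"travel":[0,0,0],"twist":[0,0,0]}]'
python3 asc.py scene 255 225 345 300
python3 - <<'E'
from h import *
a=np.radians(-4.28);c,s=np.cos(a),np.sin(a)
W=lambda x,r,th:[.5923+c*x+s*r*np.cos(th),-.0272+s*x-c*r*np.cos(th),.032+r*np.sin(th)]
for t in (145,155,162,168,176):
    th=np.radians(t); print(t,*[proj("scene",W(x,r,th)).round(0) for x,r in((.06,.017),(.06,.125),(-.06,.125),(-.025,.157),(-.055,.157))])
o=bot.get_obs();d=o["ee_pos"]-[.5923,-.0272,.032];print("tcp local",c*d[0]+s*d[1],-s*d[0]+c*d[1],d[2],proj("scene",o["ee_pos"]))
E
```

```text
time: 16.58
ee_pos: [0.5633, 0.1246, 0.0633]
tcp_rot: [-180.0, 40.1, 85.7]
wrist_force: [-0.5, 1.1, 0.3]
opening: 0.0148
grasp_force: 0.3
cols 255 345
225 ..--...-.-.-.-...-....-..++++++++++++++++....................++##oooooo########oooooooooo.
226 --...........-...-..-.....+++++++++++++++......................+##oooooo#####oooooooooo++.
227 ...................---.--..++++++++++++++.......................+###ooooo###ooooooooooo+..
228 .........................-...+++++++++++.........................+###ooooooooooooooooooo..
229 ...........................-..++++++++++...........................+##oooooooooooooooooooo
230 .......-.............-....-.--.+++++++++............................+###oooooooo##oooooooo
231 .........-....-..............-..++++++++..............................+##oooooo###oooooooo
232 .-......-..--............-...-....+++++...............................+###ooo+.++###oooooo
233 ................-.-.............-..++++................................++#+++....++###oooo
234 .........................-.......-..+++++................................+........+####ooo
[... 5893 characters left out ...]
7 .........-.+++++++++++++++++++###+++++++++.++++++++++++++++++++####+++++++................
298 ..........-.+++++++++++++++++++###++++++++++++++++++#++++++++++##+#++++++.................
299 ...........-.+++++++++++++++++++###++++++++++++++####+++++++++##++++++++++................
145 [265. 266.] [290. 270.] [332. 244.] [329. 252.] [339. 245.]
155 [265. 267.] [293. 279.] [334. 253.] [333. 263.] [343. 257.]
162 [265. 268.] [295. 285.] [336. 259.] [335. 271.] [344. 264.]
168 [265. 268.] [296. 290.] [336. 263.] [335. 277.] [345. 270.]
176 [266. 269.] [297. 296.] [336. 269.] [336. 284.] [345. 278.]
tcp local -0.0401434296201425 0.14914282243516416 0.03167385318702899 [338.90460603 272.74672571]
```

The leaf's far corner is at pixel (294,284), so it sits at about 161°, exactly as planned. I'll lower it the rest of the way.

```bash
python3 -m crank '[{"gripper":15,"travel":[4.6,0,2.9],"twist":[0,0,0]},{"gripper":15,"travel":[4.6,0,2.9],"twist":[0,0,0]},{"gripper":15,"travel":[4.6,0,2.9],"twist":[0,0,0]},{"gripper":15,"travel":[3.9,0,3.9],"twist":[0,0,0]},{"gripper":15,"travel":[3.9,0,3.9],"twist":[0,0,0]},{"gripper":15,"travel":[3,0,2.8],"twist":[0,0,0]},{"gripper":15,"travel":[3,0,2.8],"twist":[0,0,0]},{"gripper":15,"travel":[2.3,0,2],"twist":[0,0,0]},{"gripper":15,"travel":[2.3,0,2],"twist":[0,0,0]},{"gripper":15,"travel":[0,0,0],"twist":[0,0,0]}]'
python3 asc.py scene 270 262 350 306
```

```text
time: 17.88
ee_pos: [0.5639, 0.1322, 0.023]
tcp_rot: [-180.0, 40.1, 85.7]
wrist_force: [-0.0, -0.7, 0.3]
opening: 0.0151
grasp_force: 0.0
cols 270 350
262 .........+#+...---.++#+...+ooooooooo....+oooooooooo        -....................
263 +......-.+#....-.++####+.-..oooooooooo.. oooooooooooo       --..................
264 ++...---.++.-.-.+#######+.-..oooooooooo.  -ooooooooo          -.................
265 ++..........---.+#########+--.+oooooooooo   ooooooo             ................
266 .+........-......+#########+.-..oooooooooo   oooo                -..............
267 +++.....--.oooo.-.+#########+.--.ooooooooooo   o                  -.............
268 +#+.-..-..ooooooo-..+#########.-..ooooooooooo                      .............
269 ........oooooooooo.-.+#########+--.+ooooooooo                      .............
270 ........ooooooooooo--.+#########+.-..oooooo-                       --...........
271 .........ooooooooooo.-.+#########+.-..+ooo                           -..........
272 +.-.....-.ooooooooooo.-..+#########+---o-                             -.........
273 ++.......-
[... 2090 characters left out ...]
++++++++++++###+####
298 +++++++++++++++##+##+++++++++++++++++++++++++++++++++++#++++++++++++++++#######+
299 ++++++++++++++++####++++++++++++++####++++++++++++++++#+++++++++++++++++#######+
300 ++++++++++++++++++###++++++++##++#####+++++++++++++++++++++++++++++++++++######+
301 +++++++++++++++++++###++++++####++####++++++++++++++##+++++++++++++++++++#####++
302 +++++++++++++++++++####++++######+#####+++++++++++####++++++++++++++++++++###+..
303 +++++++++++++++++++++###+#########+#####+++++++++######+++++++++++++++++++#+....
304 .++++++++++++++++++++###+####+++####+++++++++++######+++++++++++++++++++++++....
305 .++++++++++++++++++++++#+###+++++###++++++++++#####+++++++++++++++++++++++++....
```

```bash
python3 -m crank '[{"gripper":15,"travel":[11.5,0,-9.6],"twist":[0,0,0]},{"gripper":15,"travel":[11.5,0,-9.6],"twist":[0,0,0]},{"gripper":15,"travel":[11.5,0,-9.6],"twist":[0,0,0]},{"gripper":15,"travel":[-20,0,-25],"twist":[0,0,0]},{"gripper":15,"travel":[-22,0,-26],"twist":[0,0,0]},{"gripper":30,"travel":[-22,0,-26],"twist":[0,0,0]},{"gripper":40,"travel":[0,0,0],"twist":[0,0.14,0]},{"gripper":40,"travel":[0,0,0],"twist":[0,0.14,0]},{"gripper":40,"travel":[0,0,0],"twist":[0,0.14,0]},{"gripper":40,"travel":[0,0,0],"twist":[0,0.14,0]},{"gripper":40,"travel":[0,0,0],"twist":[0,0.14,0]},{"gripper":40,"travel":[0,0,0],"twist":[0,0,0]}]'
python3 go.py .6327 .1101 .15 172
python3 - <<'E'
from h import *
a=back("top",220.6,170.3,.078);b=back("top",216.7,188.9,.078);print(a,b,np.degrees(np.arctan2(*(a-b)[1::-1])),np.linalg.norm(a-b),(a+b)/2)
a=back("scene",220+398/4.9,200+440/4.9,.078);b=back("scene",220+522/4.9,200+375/4.9,.078);print(a,b,np.degrees(np.arctan2(*(a-b)[1::-1])),np.linalg.norm(a-b),(a+b)/2)
E
python3 asc.py scene 270 245 350 310
```

```text
time: 19.42
ee_pos: [0.5677, 0.1769, 0.1242]
tcp_rot: [179.9, -0.0, 85.6]
wrist_force: [-0.1, 1.2, -1.2]
opening: 0.04
grasp_force: 0.0
travel(now) [-61.6  70.  -25.8] twist [ 1.000e-03  0.000e+00 -1.508e+00] travel(after turn) [-73.7 -57.1 -25.8] t 19.425 op 0.03995533436911726 F [-0.1  1.2 -1.2]
[0.6616 0.1007 0.078 ] [0.6011 0.1122 0.078 ] -10.762537223142461 0.061583276950808646 [0.63135 0.10645 0.078  ]
[0.6657 0.1089 0.078 ] [0.6013 0.1209 0.078 ] -10.555181432948807 0.06550847273444865 [0.6335 0.1149 0.078 ]
cols 270 350
245            -  -----...+.---------.---..............................+###+++++####
246             ---..--+++++----------.- -.............................+#####++#####
247             ...-...+.....------  -.+   -...........................+############
248 .-        --+......-----....-    -++    -...........................############
249 .+-     --..+.....-  ----..--     --     -..........................+###########
250  -..   -..-.+++.---------..  --            -........................+###########
251 -  ..-.--...++-..------.-..-                -.......
[... 4258 characters left out ...]
....................
302 .........+#++++++++++##++.++++###++++.++++........++++..........................
303 -............++++++++###++++++####+++++..........++++...........................
304  ............+#++++++###+++.++++###++..........++++++...........................
305  -.............++++.+++#+++..++++###++........+++++.............................
306  -....................+#++...+++++###++......++++...............................
307  -.............................++++###++...++++++...............................
308  -..............................++++###++++++++.................................
309  -..............................+++++###+++++..................................-
```

The leaf lies on the left page with the tab at about (340,278), resting on its pad at about 176°. The wing measures -10.7° in world, so the cam is at about 0.11 rad, and its centre is (0.6325, 0.1105). I'll turn the tool and move over it.

```bash
python3 -m crank '[{"gripper":40,"travel":[0,0,-8],"twist":[0,0,-0.1825]},{"gripper":40,"travel":[0,0,-8],"twist":[0,0,-0.1825]},{"gripper":40,"travel":[0,0,-8],"twist":[0,0,-0.1825]},{"gripper":40,"travel":[0,0,0],"twist":[0,0,-0.1825]},{"gripper":40,"travel":[0,0,0],"twist":[0,0,-0.1825]},{"gripper":40,"travel":[0,0,0],"twist":[0,0,-0.1825]},{"gripper":40,"travel":[0,0,0],"twist":[0,0,-0.1825]},{"gripper":40,"travel":[0,0,0],"twist":[0,0,-0.1825]},{"gripper":40,"travel":[0,0,0],"twist":[0,0,0]}]' 60; python3 go.py .6325 .1105 .10 169.3
```

```text
time: 20.6
ee_pos: [0.5674, 0.1789, 0.1465]
tcp_rot: [-179.9, -0.1, 169.4]
wrist_force: [-0.1, -0.0, -0.1]
opening: 0.0397
grasp_force: 0.0
travel(now) [-76.7 -55.1  46.5] twist [-0.002 -0.001  0.001] travel(after turn) [-76.7 -55.1  46.5] t 20.6 op 0.03974605546864744 F [-0.1 -0.  -0.1]
```

```bash
python3 -m crank '[{"gripper":40,"travel":[-26,-18,0],"twist":[0,0,0]},{"gripper":40,"travel":[-26,-18,0],"twist":[0,0,0]},{"gripper":40,"travel":[-25,-19,20],"twist":[0,0,0]},{"gripper":40,"travel":[0,0,20],"twist":[0,0,0]},{"gripper":40,"travel":[0,0,20],"twist":[0,0,0]},{"gripper":40,"travel":[0,0,18],"twist":[0,0,0]},{"gripper":40,"travel":[0,0,9],"twist":[0,0,0]},{"gripper":40,"travel":[0,0,0],"twist":[0,0,0]}]'; python3 go.py .6325 .1105 .059 169.3
```

```text
time: 21.6
ee_pos: [0.6327, 0.1097, 0.0595]
tcp_rot: [-180.0, -0.1, 169.3]
wrist_force: [0.8, 0.6, -0.7]
opening: 0.04
grasp_force: 0.0
travel(now) [0.3 0.7 0.5] twist [-0.001 -0.001  0.   ] travel(after turn) [0.3 0.7 0.5] t 21.6 op 0.040041102037435175 F [ 0.8  0.6 -0.7]
```

```bash
python3 -m crank '[{"gripper":3,"travel":[0,0,0],"twist":[0,0,0]},{"gripper":3,"travel":[0,0,0],"twist":[0,0,0]},{"gripper":3,"travel":[0,0,0],"twist":[0,0,0]},{"gripper":3,"travel":[0,0,0],"twist":[0,0,0]}]' 60
```

```text
time: 22.1
ee_pos: [0.6336, 0.11, 0.0613]
tcp_rot: [179.9, 0.1, 169.4]
wrist_force: [0.1, 3.6, 6.6]
opening: 0.0083
grasp_force: 60.0
```

```bash
python3 -m crank '[{"gripper":3,"travel":[0,0,0],"twist":[0,0,0.15]},{"gripper":3,"travel":[0,0,0],"twist":[0,0,0.15]},{"gripper":3,"travel":[0,0,0],"twist":[0,0,0.15]},{"gripper":3,"travel":[0,0,0],"twist":[0,0,0.15]},{"gripper":3,"travel":[0,0,0],"twist":[0,0,0.15]},{"gripper":3,"travel":[0,0,0],"twist":[0,0,0.15]},{"gripper":3,"travel":[0,0,0],"twist":[0,0,0.15]},{"gripper":3,"travel":[0,0,0],"twist":[0,0,0.15]},{"gripper":3,"travel":[0,0,0],"twist":[0,0,0.15]},{"gripper":3,"travel":[0,0,0],"twist":[0,0,0.12]},{"gripper":3,"travel":[0,0,0],"twist":[0,0,0]}]'; python3 -c "
from go import *
print(o['torque'],o['wrist_force'])"
```

```text
time: 23.48
ee_pos: [0.6306, 0.1078, 0.0612]
tcp_rot: [-179.8, 0.2, 85.0]
wrist_force: [-15.7, -7.6, 13.9]
opening: 0.0086
grasp_force: 61.7
[-1.5630593   3.25348332  0.6131011 ] [-15.65688712  -7.58500772  13.88481388]
```

```bash
python3 -m crank '[{"gripper":3,"travel":[0,0,0],"twist":[0,0,0.03]},{"gripper":3,"travel":[0,0,0],"twist":[0,0,-0.03]},{"gripper":36,"travel":[0,0,0],"twist":[0,0,0]},{"gripper":36,"travel":[0,0,0],"twist":[0,0,0]},{"gripper":36,"travel":[0,0,0],"twist":[0,0,0]},{"gripper":36,"travel":[0,0,-15],"twist":[0,0,0]},{"gripper":36,"travel":[0,0,-30],"twist":[0,0,0]},{"gripper":36,"travel":[0,0,-40],"twist":[0,0,0]},{"gripper":50,"travel":[0,-40,0],"twist":[0,0,0]},{"gripper":50,"travel":[0,-50,0],"twist":[0,0,0]},{"gripper":50,"travel":[0,-50,0],"twist":[0,0,0]},{"gripper":50,"travel":[0,0,0],"twist":[0,0,0]}]'
python3 asc.py scene 285 255 350 305
python3 - <<'E'
from h import *
a=np.radians(-4.28);c,s=np.cos(a),np.sin(a)
for x,y in ((.03,.108),(.03,.172)): print(proj("scene",[.5923+c*x-s*y,-.0272+s*x+c*y,.078]).round(0))
im=bot.camera("top").astype(int); r,g,b=im.transpose(2,0,1)
m=((r-b>25)|(((r+g+b)<120)))[225:320,210:300]
m=((r-b>30)&(r>60))[220:300,205:305]
for i,row in enumerate(m): print(220+i,"".join("o" if k else "." for k in row)) if row.any() else 0
E
```

```text
time: 24.98
ee_pos: [0.4912, 0.1217, 0.1467]
tcp_rot: [179.9, -0.0, 85.2]
wrist_force: [1.3, 0.6, 0.9]
opening: 0.0499
grasp_force: 0.0
cols 285 350
255 +.......-........oooooooo--      -...............................
256 ...-.....---   -.ooooooooo.       -..............................
257 ........-    oo  oooooooooo--       .............................
258  - -..      oooo  ooooooooooo        -...........................
259           ooooooo   oooooooooo        -..........................
260          ooooooooo   ooooooooooo       -.........................
261         -oooooooooo   ooooooooooo        ........................
262      --   ooooooooooo  ooooooooooo        -......................
263     oooo   ooooooooooo   oooooooooo        -.....................
264   -.ooooo-  ooooooooooo  -oooooooooo        -....................
265  ooooooooo-  ooooooooooo   ooooooooooo        ...................
266  -ooooooooo-   oooooooooo   ooooooooo          -.................
267   -ooooooooo.  -ooooooooooo  ooooooo            -................
268 o  -ooooooooo.   ooooooooooo   ooo   
[... 3867 characters left out ...]
......................ooo.....o....................oo.................
258 ....................................................ooo.....o............o.......oo.................
259 ....................................................oooooooooo...........o.......oo.................
260 ....................................................oooooooooooooooooooooo......ooo.................
261 .....................................................oooooooooooooooooooooooooooooo.................
262 ..............................................................ooooooooooooooooooooo.................
263 ...........................................................................ooooooo..................
```

The wing now runs (302,273)–(323,291), exactly its locked position. Next I'll measure the brush from the top view.

```bash
python3 - <<'E'
from h import *
a=back("top",232,251.0,.010);b=back("top",288,254.5,.010);h=back("top",245,251.7,.014);c=back("top",272.5,254,.012)
d=a-b;print(a,b,h,c,np.linalg.norm(d),np.degrees(np.arctan2(-d[1],-d[0])))
E
python3 go.py .402 .0355 .10 86.7
```

```text
[0.412  0.0713 0.01  ] [ 0.3977 -0.1086  0.01  ] [0.4086 0.0292 0.014 ] [ 0.3999 -0.0589  0.012 ] 0.18046744858838118 -94.5448056235833
travel(now) [-93.6 -84.4  46.2] twist [ 0.002 -0.001 -0.027] travel(after turn) [-91.3 -86.8  46.5] t 25.075 op 0.050109391458081104 F [ 0.1 -0.4 -0.2]
```

```bash
python3 -m crank '[{"gripper":50,"travel":[-30,-28,0],"twist":[0,0,-0.012]},{"gripper":50,"travel":[-30,-28,0],"twist":[0,0,0]},{"gripper":50,"travel":[-31,-26,20],"twist":[0,0,0]},{"gripper":50,"travel":[0,0,40],"twist":[0,0,0]},{"gripper":50,"travel":[0,0,30],"twist":[0,0,0]},{"gripper":50,"travel":[0,0,0],"twist":[0,0,0]},{"gripper":50,"travel":[0,0,0],"twist":[0,0,0]}]'; python3 go.py .407 .036 .004 86
```

```text
time: 25.95
ee_pos: [0.4059, 0.037, 0.0565]
tcp_rot: [179.9, -0.0, 85.8]
wrist_force: [-0.3, -0.6, -0.3]
opening: 0.0504
grasp_force: 0.0
travel(now) [-0.9  1.1 52.5] twist [ 0.001 -0.    -0.003] travel(after turn) [-0.9  1.2 52.5] t 25.95 op 0.050354669971100344 F [-0.3 -0.6 -0.3]
```

```bash
python3 -m crank '[{"gripper":50,"travel":[-1,1,25],"twist":[0,0,0]},{"gripper":50,"travel":[0,0,18],"twist":[0,0,0]},{"gripper":50,"travel":[0,0,8],"twist":[0,0,0]},{"gripper":50,"travel":[0,0,0],"twist":[0,0,0]},{"gripper":8,"travel":[0,0,0],"twist":[0,0,0]},{"gripper":8,"travel":[0,0,0],"twist":[0,0,0]},{"gripper":8,"travel":[0,0,0],"twist":[0,0,0]},{"gripper":8,"travel":[0,0,0],"twist":[0,0,0]}]' 80; python3 -m crank '[{"gripper":8,"travel":[0,0,-10],"twist":[0,0,0]},{"gripper":8,"travel":[0,0,-30],"twist":[0,0,0]},{"gripper":8,"travel":[0,0,-50],"twist":[0,0,0]},{"gripper":8,"travel":[0,0,-50],"twist":[0,0,0]},{"gripper":8,"travel":[0,0,-40],"twist":[0,0,0]},{"gripper":8,"travel":[0,0,0],"twist":[0,0,0]}]'; python3 asc.py scene 290 140 400 205
```

```text
time: 26.95
ee_pos: [0.4063, 0.036, 0.0053]
tcp_rot: [179.9, -0.0, 85.8]
wrist_force: [-2.1, -0.1, 6.2]
opening: 0.0155
grasp_force: 78.8
time: 27.7
ee_pos: [0.407, 0.036, 0.1877]
tcp_rot: [179.7, -0.1, 85.8]
wrist_force: [0.5, -0.4, -1.3]
opening: 0.0152
grasp_force: 78.5
cols 290 400
140 +++++++++++++++++++++++++++++++++++++++++++++++++++++++++++#############################++######..............
141 ++++++++++++++++++++++++...++++++++++++++++++++++++++++++++###############################++###+..............
142 ++++++++++++++++++++++........++++++++++++++++++++++++++++#####################################...............
143 ++++++++++++++++++++.............+++++++++++++++++++++++++####################################+...............
144 ++++++++++++++++++................++++++++++++++++++++++++####################################................
145 +++++++++++++++......................++++++++++++++++++++++++################################+................
146 +++++++++++++..........................+++++++++++++++++++++++###############################.................
147 ++++
[... 5961 characters left out ...]
..........
199 oo............................................................................................................
200 o+............................................................................................................
201 ++............................................................................................................
202 ........................................-.....................................................................
203 ..............................................................................................................
204 +.............................................................................................................
```

```bash
python3 - <<'E'
from h import *
a=np.radians(-94.0);c,s=np.cos(a),np.sin(a)
for dz in (.178,.183,.188):
  print(dz,[proj("scene",[.4003+c*x-s*y,-.059+s*x+c*y,dz+z]).round(1).tolist() for x,y,z in((-.132,0,0),(.05,-.028,0),(.05,.028,0),(.05,.028,.012),(-.05,.028,0))])
E
python3 - <<'E'
import numpy as np
c=np.radians(-8.22); t=np.array([.5422,.3632])
for psi in (171.8,):
    # handle grip at brush x=-96 along caddy -x, head centre target at caddy origin
    g=t-0.0955*np.array([np.cos(c),np.sin(c)]); print(g, np.hypot(*g))
E
python3 go.py .4477 .3769 .19 171.8
```

```text
0.178 [[369.9, 190.8], [322.3, 153.8], [306.1, 161.5], [306.3, 157.4], [335.0, 179.3]]
0.183 [[370.2, 189.0], [322.5, 152.1], [306.2, 159.8], [306.4, 155.7], [335.2, 177.6]]
0.188 [[370.5, 187.2], [322.6, 150.4], [306.3, 158.1], [306.5, 153.9], [335.4, 175.8]]
[0.44768113 0.37685406] 0.5851814889302432
travel(now) [343.   16.5  -4.3] twist [ 0.002  0.002 -1.501] travel(after turn) [  7.6 343.3  -4.5] t 27.75 op 0.015080988469634439 F [ 0.2 -0.8 -1.6]
```

```bash
python3 -m crank '[{"gripper":8,"travel":[0,0,0],"twist":[0,0,-0.15]},{"gripper":8,"travel":[0,0,0],"twist":[0,0,-0.15]},{"gripper":8,"travel":[0,0,0],"twist":[0,0,-0.15]},{"gripper":8,"travel":[0,0,0],"twist":[0,0,-0.15]},{"gripper":8,"travel":[0,0,0],"twist":[0,0,-0.15]},{"gripper":8,"travel":[0,0,0],"twist":[0,0,-0.15]},{"gripper":8,"travel":[0,0,0],"twist":[0,0,-0.15]},{"gripper":8,"travel":[0,0,0],"twist":[0,0,-0.15]},{"gripper":8,"travel":[0,0,0],"twist":[0,0,-0.15]},{"gripper":8,"travel":[0,0,0],"twist":[0,0,-0.15]}]';  python3 -m crank '[{"gripper":8,"travel":[0,35,0],"twist":[0,0,0]},{"gripper":8,"travel":[1,35,0],"twist":[0,0,0]},{"gripper":8,"travel":[1,35,0],"twist":[0,0,0]},{"gripper":8,"travel":[1,35,0],"twist":[0,0,0]},{"gripper":8,"travel":[1,35,0],"twist":[0,0,0]},{"gripper":8,"travel":[1,35,0],"twist":[0,0,0]},{"gripper":8,"travel":[1,35,0],"twist":[0,0,0]},{"gripper":8,"travel":[1,35,0],"twist":[0,0,0]},{"gripper":8,"travel":[1,35,0],"twist":[0,0,0]},{"gripper":8,"travel":[0,28,0],"twist":[0,0,0]},{"gripper":8,"travel":[0,0,0],"twist":[0,0,0]},{"gripper":8,"travel":[0,0,0],"twist":[0,0,0]}]'; python3 go.py .4477 .3769 .12 171.8; python3 asc.py top 95 170 175 265
```

```text
time: 29.0
ee_pos: [0.405, 0.0359, 0.1827]
tcp_rot: [-180.0, -0.1, 172.0]
wrist_force: [0.2, -0.3, 0.5]
opening: 0.0153
grasp_force: 78.4
time: 30.5
ee_pos: [0.4465, 0.3758, 0.1831]
tcp_rot: [-179.9, -0.1, 171.8]
wrist_force: [0.3, 0.1, -0.6]
opening: 0.0152
grasp_force: 78.6
travel(now) [-1.1  1.4 63.1] twist [-0.002 -0.001 -0.001] travel(after turn) [-1.1  1.3 63.1] t 30.5 op 0.015196276606594962 F [ 0.3  0.1 -0.6]
cols 95 175
170 oo++++++++#+++#+o++++++++++++++++++++++++++.....................................
171 oo++++++#+#++##++++++++++++++++++++++++++++++...................................
172 o+++++++++#++##+++++++++++++++++++++++++++++++..................................
173 oo+++++#++##++##++++++++++++++++++++++++++++++..................................
174 o+++++++++##++#+++++++++++++++++++++++++++++++..................................
175 o++++++++##++###++++++++++++++++++++++++++++++..................................
176 o+#++++#++#++###+++++++++++++++++++++++++++++...................................
177 o+++++##+###+##++++++++++++++++++++++++++++.........................
[... 6707 characters left out ...]
++++++..............
257 ++++++++++++++++++++++++++++..................+++..++++++++++++.................
258 +++++++++++++++++++++++++++++...++.................++++++++++...................
259 +++++++++++++++++++++++++++++++....................+++++++......................
260 +++++++++++++++++++++++++++++++++..................+++++........................
261 ++++++++++++++++++++++++++++++++++++............................................
262 +++++++++++++++++++++++++++++++++++++...........................................
263 ++++++++++++++++++++++++++++++++++++++..........................................
264 ++++++++++++++++++++++++++++++++++++++++........................................
```

Run:
```python
from h import *
print(back("top",124.5,200.8,.192), back("top",126,185.3,.192),back("top",122.5,217,.192))
a=np.radians(-8.22);c,s=np.cos(a),np.sin(a)
W=lambda x,y,z:[.5422+c*x-s*y,.3632+s*x+c*y,.095+z]
print([proj("top",W(*p)).round(1).tolist() for p in((.065,-.045,.028),(-.065,-.045,.028),(-.065,-.021,.028),(-.065,.021,.028),(-.065,.045,.028))])
print([proj("top",[.5422+c*x-s*y,.3632+s*x+c*y,.19]).round(1).tolist() for x,y in((.05,.028),(.05,-.028),(-.05,.028),(-.05,-.028))])
```

```text
[0.5412 0.3535 0.192 ] [0.5863 0.3518 0.192 ] [0.4947 0.3564 0.192 ]
[[149.1, 186.6], [140.8, 228.7], [132.8, 227.7], [118.9, 226.0], [111.0, 225.0]]
[[115.2, 182.5], [134.5, 184.9], [108.0, 216.7], [127.6, 219.1]]
```

```bash
python3 -m crank '[{"gripper":8,"travel":[-1,3.5,15],"twist":[0,0,0.02]},{"gripper":8,"travel":[0,0,20],"twist":[0,0,0]},{"gripper":8,"travel":[0,0,15],"twist":[0,0,0]},{"gripper":8,"travel":[0,0,0],"twist":[0,0,0]}]'; python3 -m crank '[{"gripper":8,"travel":[0,0,8],"twist":[0,0,0]},{"gripper":8,"travel":[0,0,8],"twist":[0,0,0]},{"gripper":8,"travel":[0,0,6],"twist":[0,0,0]},{"gripper":8,"travel":[0,0,4],"twist":[0,0,0]},{"gripper":8,"travel":[0,0,0],"twist":[0,0,0]},{"gripper":8,"travel":[0,0,0],"twist":[0,0,0]}]'
```

```text
time: 31.05
ee_pos: [0.4478, 0.3791, 0.1324]
tcp_rot: [-179.9, -0.1, 170.6]
wrist_force: [-0.1, -0.3, -0.1]
opening: 0.015
grasp_force: 78.5
time: 31.8
ee_pos: [0.4485, 0.3799, 0.1083]
tcp_rot: [180.0, 0.0, 170.6]
wrist_force: [-0.4, -0.5, -2.1]
opening: 0.0153
grasp_force: 78.5
```

```bash
python3 -m crank '[{"gripper":8,"travel":[0,0,0],"twist":[0,0,-0.04]},{"gripper":8,"travel":[0,0,4],"twist":[0,0,0]},{"gripper":8,"travel":[0,0,2],"twist":[0,0,0]},{"gripper":8,"travel":[0,0,1.5],"twist":[0,0,0]},{"gripper":8,"travel":[0,0,0],"twist":[0,0,0]}]'
```

```text
time: 32.42
ee_pos: [0.4484, 0.3798, 0.1006]
tcp_rot: [-180.0, -0.0, 172.9]
wrist_force: [-0.3, 0.4, -1.0]
opening: 0.0154
grasp_force: 78.6
```

```bash
python3 -c "
from go import *
print(o['wrist_force'],o['torque'])"; python3 asc.py top 105 170 160 245
```

```text
[-0.3067545  0.4449005 -1.0377797] [-0.07997609  0.07979844  0.0358092 ]
cols 105 160
170 ++o+#+o++++++++++++++++++++++++++......................
171 ++o+#+++++++++++++++++++++++++++++.....................
172 ++o+#+++++++++++++++++++++++++++++++...................
173 ++++#+++++++++++++++++++++++++++++++...................
174 +++###++++++++++++++++++++++++++++++...................
175 +++###++++++++++++++++++++++++++++++...................
176 +++##++++++++++++++++++++++++++++++....................
177 +++##++++++++++++++++++++++++++++......................
178 +++##++++++++++++++++++++++++++++......................
179 +++###+++++++++++++++++++++++++++......................
180 +++###+++++++++++++++++++++++++++......................
181 +++##+++++++++++++++++++++++++++.......................
182 +++##++++++++....+++++++++++++++.......................
183 ++###++++++++............+++++++.......................
184 +####++++++++.+++++.................................+++
185 #####++++++++.+++++++++++.........................+++++
186 +####+++++++..+++++++++++..++++++...............++
[... 2785 characters left out ...]
################+..o........o.++++++++++
234 +###########################++#+.........o...++++++++++
235 +###########################++#+........o....++++++++++
236 ###############################++++++++.....+++++++++++
237 ###############################oooooooo++++++++++++++++
238 ##############################+oooooooooooo++++++++++++
239 ##############################oooooooooooooo+++++++++++
240 ###################++##+##oooooooooooooooooo+++++++++++
241 ############+#+++ooooo#ooooooooooooooooooooo+++++++++++
242 ###########++++++oooooooooooooooooooooooooo++++++++++++
243 #######++++++++++oooooooooooooooooooooooooo++++++++++++
244 +###+++..++++++++oooooooooooooooooooooooooo++++++++++++
```

Run:
```python
from h import *
a=np.radians(-8.22);c,s=np.cos(a),np.sin(a)
W=lambda x,y,z:[.5422+c*x-s*y,.3632+s*x+c*y,.095+z]
print([proj("top",W(*p)).round(1).tolist() for p in((.05,.028,.012),(.05,-.028,.012),(-.05,.028,.012),(-.05,-.028,.012),(0,0,.012))])
for u,v in ((131.7,205.5),): 
    p=back("top",u,v,.107);d=p-W(0,0,.012); print(p,(c*d[0]+s*d[1])*1000,(-s*d[0]+c*d[1])*1000)
```

```text
[[126.4, 189.7], [144.4, 191.9], [119.8, 221.6], [138.1, 224.0], [132.2, 206.7]]
[0.5459 0.3649 0.107 ] 3.4189311022028464 2.211540214056762
```

The head sits within 4 mm of the floor's centre. I'll lower the last millimetre until it touches, then release and retreat.

```bash
python3 -m crank '[{"gripper":8,"travel":[0,0,1],"twist":[0,0,0]},{"gripper":8,"travel":[0,0,0],"twist":[0,0,0]}]'; python3 -m crank '[{"gripper":20,"travel":[0,0,0],"twist":[0,0,0]},{"gripper":26,"travel":[0,0,0],"twist":[0,0,0]},{"gripper":40,"travel":[0,0,0],"twist":[0,0,0]},{"gripper":40,"travel":[0,0,0],"twist":[0,0,0]},{"gripper":40,"travel":[0,0,-10],"twist":[0,0,0]},{"gripper":40,"travel":[0,0,-30],"twist":[0,0,0]},{"gripper":40,"travel":[0,0,-50],"twist":[0,0,0]},{"gripper":40,"travel":[20,0,-30],"twist":[0,0,0]},{"gripper":40,"travel":[50,0,0],"twist":[0,0,0]},{"gripper":40,"travel":[50,0,0],"twist":[0,0,0]},{"gripper":40,"travel":[0,0,0],"twist":[0,0,0]},{"gripper":40,"travel":[0,0,0],"twist":[0,0,0]}]'; python3 asc.py top 105 185 160 258
```

```text
time: 32.72
ee_pos: [0.4484, 0.3799, 0.1001]
tcp_rot: [180.0, 0.0, 172.9]
wrist_force: [-2.0, -0.2, 4.0]
opening: 0.0152
grasp_force: 79.2
time: 34.22
ee_pos: [0.3295, 0.3948, 0.2203]
tcp_rot: [180.0, 0.0, 172.9]
wrist_force: [-0.5, 0.1, -0.2]
opening: 0.0399
grasp_force: 0.0
cols 105 160
185 +####++++++++.+++++++++++.........................+++++
186 +####+++++++..+++++++++++..++++++...............+++++++
187 ++###+++++++..++++++++++.o.......+++++++...++++++++++++
188 ++###+++++++.++++.+++++.ooooooo.oo....++..+++++++++++++
189 +o###+++++++.+++++++++++oooooooooo.oo.....+++++++++++++
190 oo###++++++..++++++++oooooo.+......oo.....+++++++++++++
191 +o##+++++++..+++++++ooooooooooooooooo.....+++++++++++++
192 +o##+++++++.+++++.++oo+#++#o+#++oooooo++..+++++++++++++
193 ++##+++++++.+++++.++oo+##+##+###+##ooo+..++++++++++++++
194 ++###++++++.++++++++o+##########+##ooo+..++++++++++++++
195 ++##++++++..+++++++oo+##+##########ooo+..++++.+++++++++
196 ++##++++++..++++.++oo+##+###+##+###oo++..+++.o.++++++++
197 ++##++++++.+++++.++oo##########+###oo++..+++..+++++++++
198 +##++++++..++++++++oo#####
[... 2869 characters left out ...]
+ooooooooooooooooooooooooooo++++++++++++
247 ........++++++++ooooooooooooooooooooooooooo++++++++++++
248 +.......++++++++ooooooooooooooooooooooooooo++++++++++++
249 ++++....+++++++++ooooooooooooooooooooooooo.++++++++++++
250 +++++...+++++++++++ooooooooooooooooooooooo.++++++++++++
251 ++++++.++++++++++++++ooooooooooooooooooooo.++++++++++++
252 ++++++.++++++++++++++++++++ooooooooooooooo+++++++++++++
253 ++++++.++++++++++++++++++++++++.++ooooooo.+++++++++++++
254 ++++++........++++++++++++++++++++++++++..+++++++++++++
255 +++++++..............+++++++++++++++++++..+++++++++++++
256 +++++++++++++++............+++++++++++++..+++++++++++++
257 ++++++++++++++++++++................++++.++++++++++++..
```

The brush lies in the upper tier with its handle out through the notch, and it has been released. The robot is clear of everything.

```bash
python3 -c "
from workcell import bot
print(bot.job_done())"
```

```text
the job is handed in; nothing more can be done
None
```

I handed the job in with the leaf turned onto the left page, the fastener turned to its stop and the brush released in the caddy's upper tier, bristles up, handle out through the notch. The tab slipped out of the grip partway over, so I lowered the leaf resting on the fingers instead; no score came back, so neither the result nor the leaf's speed during that slip is confirmed.

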